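# Shut the varnish tin and stand it on the drip tray

### The job

The press-on lid of the small green-banded varnish tin is not shut. Take the dark walnut block and press the lid squarely down with it until the lid is fully home, before the tin is moved from its place; then lay the block flat on the bench again, outside the tray. Finally set the shut tin down gently, upright, in the gap between the glue bottle and the oil can on the grey drip tray, without dropping or tipping it and without shifting or tipping those two.

Things in the scene. Friction and masses are not known exactly. Their poses are not given: they have to be found in the camera images.
- tin_mid (a point): centre, half-way up, of the loose round steel tin with a green band, 62 mm in diameter and 86 mm high to its rim (so this point is 43 mm over its underside), about 0.35 kg; z is its axis, up
- lid_top (a point): centre of the top of the tin's round steel lid (57 mm in diameter, on the tin's axis). Fully home it is 89 mm over the tin's underside; not shut it stands 5 to 8 mm higher. The lid cannot be pulled off
- lid (a joint): how far the lid stands above home, m: 0 is fully home (a hard stop), 0.005 to 0.008 at the start. A tight press fit: it moves down when pressed with about 9 N and stays wherever it is left
- block_mid (a point): centre of the loose dark walnut offcut, 45 mm (its x) by 95 mm (its y) by 38 mm high (its z), about 0.08 kg, lying flat on the bench; it is gripped across the 45 mm
- tray_floor (a point): centre of the floor (its rubber lining, 5 mm above the bench) of the fixed grey steel drip tray: 156 mm along its x, 284 mm along its y, the rim stands 19 mm over the bench. The glue bottle and the oil can stand on it near the two ends of its y axis, either one at either end; the gap for the tin is at this point
- glue_mid (a point): centre, 90 mm over its underside, of the loose cream glue bottle with an orange nozzle, 58 mm in diameter and 180 mm high, standing on the tray; z is its axis, up
- oil_mid (a point): centre, 68 mm over its underside, of the loose dark oil can, 68 mm in diameter, with a thin brass spout up to 136 mm high, standing on the tray; z is its axis, up

How it is judged:
By the outcome, as a careful person would: the job done as asked, in the order asked, and still so for the second after the job is handed in, with the robot touching nothing.
It also fails if it takes over 67 s, if anything falls off the work surface, if the arm or the gripper's body presses on something with over 40 N, if the wrist force passes 120 N, or if a joint passes its speed limit or range.

### The arm

A 6-joint arm with a two-finger parallel gripper is mounted at the origin on a cart in front of the work surface, level with it; the furniture and walls round the work are solid. World frame = base frame: x ahead of the robot, y to its left, z up, the work surface at z = 0. Lengths are in m, angles in rad, forces in N, time in s.
With the tool pointing down it reaches from about 0.3 to 0.775 m from the base axis. Payload 14.6 kg.
Tool frame: the origin (TCP) lies at the very end of the fingers, on their centre line; the grasp point (between the pads) lies 19 mm behind it; z points along the fingers, y is the line along which they close (so a half turn about z gives the same grasp; the last joint's range is limited). The gripper opens to 94 mm and grips with 3 to 60 N. Pads are 16 mm wide; open, the fingers measure 119 mm over their backs; the gripper's body (75 mm by 177 mm) begins 78 mm behind the grasp point.
Start: joints at [-1.322, 0.3, 1.521, -0, 1.321, -0.067], TCP at [0.171, -0.523, 0.205] pointing down, gripper open.
Joint ranges: [-3.03, 3.03], [-0.79, 2.21], [0.23, 2.52], [-1.04, 4.18], [0, 3.07], [-2.55, 2.55]. Speed limits (rad/s): [2.22, 2.22, 2.57, 3.14, 3.14, 3.14].

### API

Orientations are given as [roll, pitch, yaw] about the fixed x, y, z axes, in that order (R = Rz(yaw) Ry(pitch) Rx(roll)).
In Python, from station import * gives the robot as it stands.
- The arm moves only by the tool jog_arm, never from a script. Its argument "rows" is a list of rows, each a list of 3 entries, a list of its own where there are three numbers: the shift along the tool's x, y, z in m, then the turn about the tool's z in degrees, then the finger opening in m, from 0 to 0.094. A call has 1 to 12 rows; each row shifts and turns the commanded pose from where the row before left it, along the tool's axes as they then stand; what a row does not reach is not made up. A row lasts 1/12 s, in which the tool goes at most 41.7 mm and 7.16 degrees, less where a joint would pass 70% of its speed; a pose out of reach is approached as far as the arm can. A call is refused whole if a number of a shift passes 0.0417 or a number of a turn 7.16, either way. A call with a gripper value outside its range is refused whole. The fingers move at their own pace and stop on an object; "squeeze" is the grip in N (left out, the last holds). Time passes only in rows, so rows that do not move let the fingers close. It gives the time, the measured TCP pose, the force, the opening and the grip force at its end, in the units of the state.
- get_obs(): the state, without advancing time (a new reading comes with each control period).
- camera(name): name is "scene" or "top"; returns a dict with "image" (384x512x3 uint8, red, green, blue), "range_z" (384x512 float32, m along the optical axis (not along the pixel's ray), 0 where there is no reading), "K" (3x3 intrinsics, pixels), "world_from_camera" (4x4, takes a point from camera to world coordinates). Camera axes: x right, y up, looking along -z (the intrinsics and any distortion apply to the point x, -y, -z); pixel columns grow to the right and rows downward; lengths in m; the calibration is good to about 2 mm. A picture is of the moment at which its call begins.
- hand_in(): hands the job in; it is judged then, once.
Trained networks look in a picture, given as the dict that the camera call returned (one of the last four; its "shot" number tells which), for a name from the list of things; names that differ only in an ending like _2 or _b are one class to them, and where a whole thing is asked for, a point or a joint stands for the part that bears it (a point fixed in the world has none). Each returns a list of dicts, best first, with "p" (0 to 1); they miss things now and then, are a little off and sometimes report something else, mostly with a low value. They report only what shows in the picture. A call takes as long as a camera call.
- search_frame(label, picture): "at" ([column, row] as shares, 0 to 1, of the picture: columns of its width, rows of its height, amid what is visible of it).
- spot_point(label, picture): "at" ([column, row] as shares, 0 to 1, of the picture: columns of its width, rows of its height: a listed point, or the origin of a listed thing).
The state is a dict: "time_s": time; "qpos": joint angles; "joint_vel": joint speeds; "tau": joint torques, N m; "ee_pos": TCP position; "eef_rot": TCP orientation; "force": force on the tool from outside, world axes, zero at the start; "moment": the same for the moment, N m; "grip_width": finger opening in m; "grip_force": force on a finger pad.
Only numpy, scipy, OpenCV 4.12 (cv2) and the standard library are available. Lean on these libraries where they do the work, as an engineer would, in place of code of your own. Each camera call takes 0.05 s, during which the arm holds its last target. There are 200 camera calls.

## Working session

There is one attempt and no reset: what is moved stays moved. The work goes in short steps, Python scripts to look and compute and a tool call to move; the robot and the scene stay as the last step left them, time stands still between calls to the robot, and variables do not carry over. Pictures are saved under pics/ and viewed, at most 10 in all, crops included, and the job is handed in when it is done.

Besides the shell and the picture viewer there is one more tool, called after "Request:" by a JSON object that holds its "name" and its "arguments". jog_arm: Moves the arm, as the interface text tells. Its arguments: {"type":"object","properties":{"rows":{"type":"array","items":{"type":"array"}},"squeeze":{"type":"number"}},"required":["rows"]}

```bash
mkdir -p pics
cat > h.py <<'E'
from station import *
import numpy as np, cv2
def world(c,u,v,z=None):
    K=c["K"];T=np.array(c["world_from_camera"])
    d=np.array([(u-K[0][2])/K[0][0],-(v-K[1][2])/K[1][1],-1.0])
    if z is None:
        d=d*c["range_z"][int(v),int(u)]; return T[:3,:3]@d+T[:3,3]
    r=T[:3,:3]@d; o=T[:3,3]; return o+r*(z-o[2])/r[2]
def cloud(c):
    K=np.array(c["K"]);T=np.array(c["world_from_camera"]);Z=c["range_z"]
    v,u=np.mgrid[:384,:512]
    P=np.stack([(u-K[0,2])/K[0,0]*Z,-(v-K[1,2])/K[1,1]*Z,-Z],-1)
    W=P@T[:3,:3].T+T[:3,3]; W[Z==0]=np.nan
    return W
E
python3 - <<'E'
from h import *
im=[]
for n in("scene","top"):
    c=camera(n); print(n,[k for k in c],np.round(c["world_from_camera"],3).tolist(),np.round(c["K"],1).tolist())
    np.savez(n+"0.npz",**{k:c[k] for k in("image","range_z","K","world_from_camera")})
    for l in("tin_mid","lid_top","block_mid","tray_floor","glue_mid","oil_mid"):
        r=spot_point(l,c)
        for x in r[:2]:
            u,v=x["at"][0]*512,x["at"][1]*384
            z={"tin_mid":.043,"lid_top":.095,"block_mid":.019,"tray_floor":.005,"glue_mid":.095,"oil_mid":.073}[l]
            print(l,round(x["p"],2),round(u),round(v),np.round(world(c,u,v,z),3))
    cv2.imwrite(f"pics/{n}0.png",c["image"][:,:,::-1])
print(get_obs())
E
```

```text
scene ['image', 'range_z', 'K', 'world_from_camera', 'shot'] [[0.503, 0.428, -0.751, -0.279], [-0.864, 0.261, -0.43, -0.626], [0.012, 0.865, 0.501, 0.623], [0.0, 0.0, 0.0, 1.0]] [[479.2, 0.0, 258.5], [0.0, 479.2, 191.4], [0.0, 0.0, 1.0]]
tin_mid 0.86 327 268 [ 0.407 -0.385  0.043]
tin_mid 0.63 264 187 [ 0.617 -0.129  0.043]
lid_top 0.68 330 243 [ 0.417 -0.382  0.095]
block_mid 0.71 342 241 [ 0.536 -0.366  0.019]
tray_floor 0.63 224 204 [ 0.551 -0.055  0.005]
glue_mid 0.81 194 159 [0.566 0.043 0.095]
glue_mid 0.44 264 186 [ 0.54  -0.17   0.095]
oil_mid 0.89 261 187 [ 0.567 -0.15   0.073]
top ['image', 'range_z', 'K', 'world_from_camera', 'shot'] [[-0.011, 0.994, -0.105, 0.378], [-1.0, -0.009, 0.018, -0.158], [0.017, 0.105, 0.994, 0.963], [0.0, 0.0, 0.0, 1.0]] [[459.3, 0.0, 249.6], [0.0, 459.3, 182.6], [0.0, 0.0, 1.0]]
tin_mid 0.68 351 212 [ 0.414 -0.379  0.043]
lid_top 0.95 356 213 [ 0.41  -0.376  0.095]
block_mid 0.49 193 141 [ 0.567 -0.058  0.019]
block_mid 0.36 351 213 [ 0.412 -0.384  0.019]
tray_floor 0.76 193 140 [ 0.572 -0.058  0.005]
glue_mid 0.77 136 136 [0.563 0.042 0.095]
oil_mid 0.73 241 134 [ 0.568 -0.159  0.073]
{'time_s': 0.7, 'qpos': array([-1.32161408e+00,  2.99915943e-01,  1.52099363e+00,  1.95422665e-05,
        1.32068458e+00, -6.65959543e-02]), 'joint_vel': array([-0.00057968,  0.00168756,  0.00073171, -0.00012008, -0.00049858,
        0.00049082]), 'tau': array([ 8.89698313e-04, -5.31576097e+01, -3.52882004e+01,  7.08654081e-02,
        2.13763153e-02,  4.01317038e-05]), 'ee_pos': array([ 0.17080946, -0.52280109,  0.20543953]), 'eef_rot': array([-3.14159241e+00, -1.89923468e-05,  3.15773366e-01]), 'force': array([-0.35375252, -0.1590486 ,  0.79475771]), 'moment': array([ 0.00460809,  0.00700734, -0.0239379 ]), 'grip_force': 0.0, 'grip_width': 0.09405106525132556}
```

View pics/scene0.png

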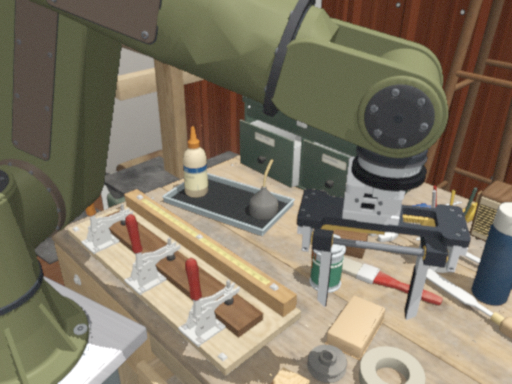

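View pics/top0.png

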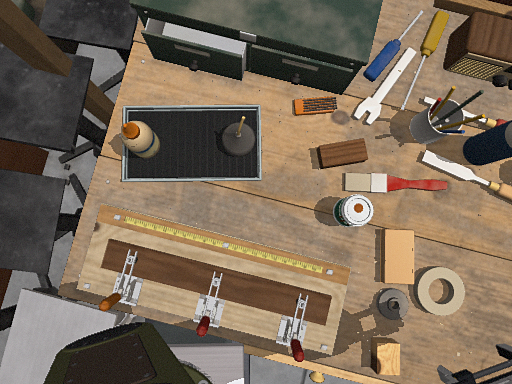

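The scene view shows the tin (327,268) partly behind the gripper, with glue (194,165) and oil can (263,205) on the tray. In the top view the tin is at (355,210), the walnut block at (343,153), a paint brush between them, and the tray centre is at about (191,143).

Run:
```python
from h import *
for n in("top","scene"):
    c=dict(np.load(n+"0.npz")); W=cloud(c); x,y,z=W[...,0],W[...,1],W[...,2]
    print(n)
    def sel(cx,cy,r,z0,z1): return W[(np.hypot(x-cx,y-cy)<r)&(z>z0)&(z<z1)]
    P=sel(.53,-.355,.075,.030,.05)
    if len(P)>10:
        (cx,cy),s,a=cv2.minAreaRect(P[:,:2].astype(np.float32)); print("block",len(P),cx,cy,s,a,np.median(P[:,2]),cv2.boxPoints(((cx,cy),s,a)).round(3).tolist())
    for nm,cx,cy,z0,z1 in(("lid",.41,-.38,.085,.12),("tinbody",.41,-.38,.01,.08),("glue",.565,.042,.03,.13),("oil",.567,-.155,.02,.05),("oilhi",.567,-.155,.05,.15)):
        P=sel(cx,cy,.05,z0,z1)
        if len(P)<5: print(nm,len(P));continue
        (a,b),r=cv2.minEnclosingCircle(P[:,:2].astype(np.float32))
        print(nm,len(P),np.round([a,b,r],4),"median",np.median(P,0).round(4),np.percentile(P[:,2],[5,50,95]).round(4))
    P=W[(x>.45)&(x<.70)&(y>-.25)&(y<.13)&(z>.014)&(z<.024)]
    (cx,cy),s,a=cv2.minAreaRect(P[:,:2].astype(np.float32)); print("tray",len(P),cx,cy,s,a,np.percentile(P[:,:2],[1,99],axis=0).round(3).tolist())
    P=W[(x>.35)&(x<.65)&(y>-.5)&(y<-.28)]
    print("bench z",np.nanmedian(P[:,2]))
# heights of everything near block/tin in top
c=dict(np.load("top0.npz")); W=cloud(c)
for v in range(130,250,10): print(v,(W[v,290:470:10,2]*1000).round().tolist())
```

```text
top
block 1030 0.5375500917434692 -0.3675682544708252 (0.045675020664930344, 0.09531544893980026) 8.985688209533691 0.038824994390165624 [[0.5080000162124634, -0.3240000009536743], [0.5220000147819519, -0.4180000126361847], [0.5680000185966492, -0.41100001335144043], [0.5529999732971191, -0.31700000166893005]]
lid 804 [ 0.4165 -0.3788  0.0309] median [ 0.416  -0.3774  0.0957] [0.0869 0.0957 0.0991]
tinbody 177 [ 0.4156 -0.358   0.0314] median [ 0.4117 -0.3533  0.0462] [0.0162 0.0462 0.0697]
glue 770 [0.5615 0.0401 0.0293] median [0.5487 0.0267 0.1105] [0.0421 0.1105 0.1279]
oil 488 [ 0.5671 -0.1619  0.0432] median [ 0.558  -0.1531  0.0417] [0.0237 0.0417 0.0491]
oilhi 434 [ 0.5666 -0.1529  0.0254] median [ 0.5667 -0.1548  0.0589] [0.0505 0.0589 0.1274]
tray 1168 0.5915648341178894 -0.08002795279026031 (0.21643540263175964, 0.3384377956390381) 0.1435527801513672 [[0.484, -0.2], [0.645, 0.088]]
bench z 0.002047948693564061
scene
block 267 0.5421079397201538 -0.3815281391143799 (0.03558090701699257, 0.06962410360574722) 13.240964889526367 0.03694416938737499 [[0.5170000195503235, -0.351
[... 1307 characters left out ...]
, 0.0, 2.0, 5.0, 15.0, 9.0, 13.0, 15.0, 11.0, 15.0, 12.0, 12.0, 13.0, 5.0, 1.0, 3.0]
190 [0.0, 1.0, 1.0, 0.0, 2.0, 2.0, 10.0, 10.0, 12.0, 15.0, 14.0, -1.0, -1.0, 0.0, 7.0, 1.0, 3.0, -2.0]
200 [1.0, -1.0, -1.0, 4.0, 6.0, 27.0, 96.0, 95.0, 4.0, 3.0, 2.0, 2.0, 2.0, 1.0, 3.0, 4.0, 3.0, 4.0]
210 [1.0, -0.0, -0.0, 1.0, 0.0, 67.0, 92.0, 98.0, 94.0, 2.0, 2.0, 2.0, 3.0, -0.0, -0.0, 2.0, 0.0, 0.0]
220 [1.0, 0.0, 3.0, 4.0, 0.0, 49.0, 97.0, 93.0, -2.0, 3.0, -2.0, 3.0, -1.0, 0.0, -2.0, 3.0, -1.0, -1.0]
230 [-1.0, 2.0, -0.0, -0.0, -1.0, -2.0, 2.0, 0.0, 2.0, 4.0, 29.0, 31.0, 27.0, -1.0, 4.0, 1.0, 4.0, 4.0]
240 [1.0, 2.0, -0.0, 1.0, -0.0, -1.0, 1.0, 1.0, 2.0, 4.0, 30.0, 30.0, 27.0, 0.0, 1.0, -1.0, 1.0, 1.0]
```

Request:
{"name": "jog_arm", "arguments": {"rows": [[[0,0,0],-6.725,0.064],[[0,0,0],-6.725,0.064],[[0,0,0],-6.725,0.064],[[0,0,0],-6.725,0.064],[[0,0,0],-6.725,0.064],[[0,0,0],-6.725,0.064],[[0,0,0],-6.725,0.064],[[0,0,0],-6.725,0.064],[[0,0,0],-6.725,0.064],[[0,0,0],-6.725,0.064],[[0,0,0],-6.725,0.064],[[0,0,0],-6.725,0.064]]}}

```text
time_s: 1.7
ee_pos: [0.1708, -0.5228, 0.2054]
eef_rot: [-3.142, -0.0, 1.73]
force: [1.1, -1.1, 0.1]
grip_width: 0.0638
grip_force: 0.0
```

```bash
cat >> h.py <<'E'
from scipy.spatial.transform import Rotation as Ro
def to(p,yaw=None):
    o=get_obs(); R=Ro.from_euler("xyz",o["eef_rot"]).as_matrix()
    print("t",o["time_s"],"pos",o["ee_pos"].round(4),"rpy",np.degrees(o["eef_rot"]).round(2),"F",o["force"].round(1),"M",o["moment"].round(2),"w",round(o["grip_width"],4),"g",o["grip_force"])
    print("shift",(R.T@(np.array(p)-o["ee_pos"])).round(4), "turn",None if yaw is None else round((np.degrees(o["eef_rot"][2])-yaw+90)%180-90,2))
E
python3 -c "
from h import *
to([.5365,-.359,.2],98.8)"
```

```text
t 1.7 pos [ 0.1708 -0.5228  0.2054] rpy [-180.     -0.     99.13] F [ 1.1 -1.1  0.1] M [-0.05 -0.1   0.04] w 0.0638 g 0.0
shift [0.1037 0.387  0.0054] turn 0.33
```

Request:
{"name": "jog_arm", "arguments": {"rows": [[[0.0087,0.0323,0],0,0.064],[[0.0087,0.0323,0],0,0.064],[[0.0087,0.0323,0],0,0.064],[[0.0087,0.0323,0],0,0.064],[[0.0087,0.0323,0],0,0.064],[[0.0087,0.0323,0],0,0.064],[[0.0087,0.0323,0],0,0.064],[[0.0087,0.0323,0],0,0.064],[[0.0087,0.0323,0],0,0.064],[[0.0087,0.0323,0],0,0.064],[[0.0087,0.0323,0],0,0.064],[[0.008,0.0317,0],0,0.064]]}}

```text
time_s: 2.7
ee_pos: [0.5389, -0.3601, 0.2055]
eef_rot: [3.142, -0.0, 1.724]
force: [0.4, -0.4, 0.5]
grip_width: 0.064
grip_force: 0.0
```

Request:
{"name": "jog_arm", "arguments": {"rows": [[[0,0,0.02],0,0.064],[[0,0,0.03],0,0.064],[[0,0,0.03],0,0.064],[[0,0,0.02],0,0.064],[[0,0,0],0,0.064],[[0,0,0],0,0.064]]}}

```text
time_s: 3.2
ee_pos: [0.5373, -0.3611, 0.1053]
eef_rot: [-3.141, -0.001, 1.724]
force: [-0.4, -0.0, 0.5]
grip_width: 0.0638
grip_force: 0.0
```

```bash
python3 -c "
from h import *
to([.5365,-.359,.01],98.8)
c=camera('scene'); W=cloud(c); cv2.imwrite('pics/s1.png',cv2.resize(c['image'][130:330,220:480,::-1],None,fx=3,fy=3))
x,y,z=W[...,0],W[...,1],W[...,2]
for l in ('tin_mid','lid_top','block_mid'):
  for r in spot_point(l,c)[:1]: u,v=r['at'][0]*512,r['at'][1]*384; print(l,r['p'],u,v,world(c,u,v,{'tin_mid':.043,'lid_top':.096,'block_mid':.019}[l]).round(4))
"
```

```text
t 3.2 pos [ 0.5373 -0.3611  0.1053] rpy [-1.7995e+02 -5.0000e-02  9.8790e+01] F [-0.4 -0.   0.5] M [-0.08 -0.1   0.03] w 0.0638 g 0.0
shift [ 0.0021 -0.0004  0.0953] turn -0.01
tin_mid 0.89 326.7072 262.6176 [ 0.4218 -0.3787  0.043 ]
lid_top 0.9 329.0112 241.68959999999998 [ 0.4174 -0.3804  0.096 ]
block_mid 0.89 341.4016 241.1904 [ 0.5345 -0.3665  0.019 ]
```

View pics/s1.png

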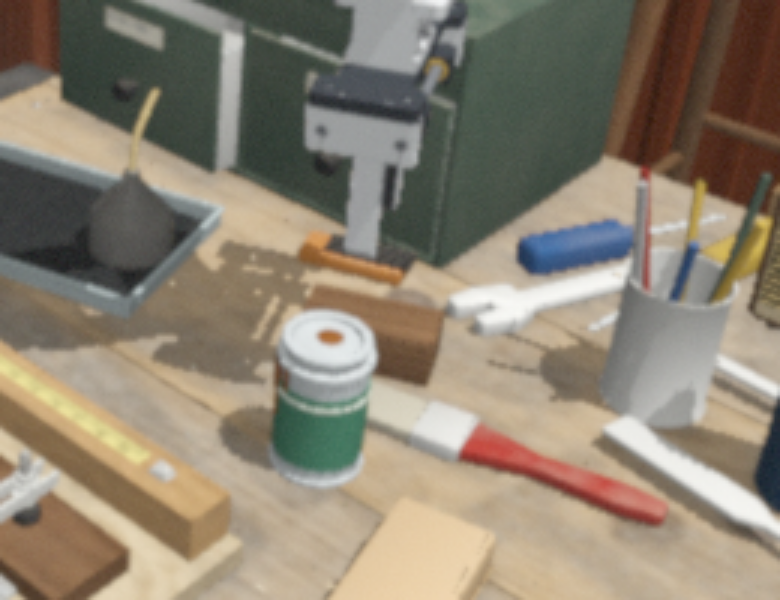

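Request:
{"name": "jog_arm", "arguments": {"rows": [[[0.002,0,0.01],0,0.064],[[0,0,0.015],0,0.064],[[0,0,0.015],0,0.064],[[0,0,0.015],0,0.064],[[0,0,0.01],0,0.064],[[0,0,0],0,0.064],[[0,0,0],0,0.064]]}}

```text
time_s: 3.98
ee_pos: [0.5371, -0.3591, 0.0404]
eef_rot: [-3.141, -0.0, 1.724]
force: [-1.0, 0.2, -0.3]
grip_width: 0.0641
grip_force: 0.0
```

The crop shows the gripper over the walnut block (370,330), and the tin (322,395) with its lid standing proud. The brush bristles start beside the tin. I'll go down and grip.

Request:
{"name": "jog_arm", "arguments": {"rows": [[[0,0,0.01],0,0.064],[[0,0,0.01],0,0.064],[[0,0,0.009],0,0.064],[[0,0,0],0,0.064],[[0,0,0],0,0.055],[[0,0,0],0,0.04],[[0,0,0],0,0.04],[[0,0,0],0,0.04],[[0,0,0],0,0.04],[[0,0,0],0,0.04]], "squeeze": 50}}

```text
time_s: 4.82
ee_pos: [0.5373, -0.3594, 0.0119]
eef_rot: [3.141, 0.001, 1.724]
force: [0.6, -0.4, 1.9]
grip_width: 0.0446
grip_force: 50.0
```

```bash
python3 -c "
from h import *
to([.416,-.380,.15],98.8)"
```

```text
t 4.8167 pos [ 0.5373 -0.3594  0.0119] rpy [1.7996e+02 4.0000e-02 9.8790e+01] F [ 0.6 -0.4  1.9] M [-0.04 -0.11 -0.03] w 0.0446 g 49.990400075912476
shift [-0.0019 -0.123  -0.1381] turn -0.01
```

Request:
{"name": "jog_arm", "arguments": {"rows": [[[0,0,-0.015],0,0.04],[[0,0,-0.03],0,0.04],[[0,0,-0.035],0,0.04],[[0,0,-0.035],0,0.04],[[0,0,-0.015],0,0.04],[[0,-0.015,0],0,0.04],[[0,-0.03,0],0,0.04],[[-0.002,-0.03,0],0,0.04],[[0,-0.03,0],0,0.04],[[0,-0.018,0],0,0.04],[[0,0,0],0,0.04],[[0,0,0],0,0.04]]}}

```text
time_s: 5.82
ee_pos: [0.4155, -0.3802, 0.1418]
eef_rot: [3.141, 0.0, 1.723]
force: [0.4, -0.6, -0.6]
grip_width: 0.0449
grip_force: 50.0
```

```bash
python3 -c "
from h import *
to([.4165,-.380,.115],98.8)
for n in('scene','top'):
  c=camera(n); W=cloud(c); x,y,z=W[...,0],W[...,1],W[...,2]
  for l in ('tin_mid','block_mid'):
    for r in spot_point(l,c)[:1]: u,v=r['at'][0]*512,r['at'][1]*384; print(l,r['p'],u,v,world(c,u,v,{'tin_mid':.043,'lid_top':.096,'block_mid':.155}[l]).round(4))
  P=W[(np.hypot(x-.416,y+.38)<.05)&(z>.01)&(z<.08)]
  if len(P)>10: print(len(P),cv2.minEnclosingCircle(P[:,:2].astype(np.float32)))
  if n=='scene': cv2.imwrite('pics/s2.png',cv2.resize(c['image'][130:330,220:480,::-1],None,fx=3,fy=3))
"
```

```text
t 5.8167 pos [ 0.4155 -0.3802  0.1418] rpy [1.7998e+02 2.0000e-02 9.8720e+01] F [ 0.4 -0.6 -0.6] M [-0.03 -0.1  -0.02] w 0.0449 g 49.98952567577362
shift [0.0001 0.001  0.0268] turn -0.08
tin_mid 0.59 325.4784 264.3072 [ 0.4158 -0.3787  0.043 ]
block_mid 0.63 338.1248 219.8016 [ 0.4089 -0.396   0.155 ]
903 ((0.42532461881637573, -0.38137659430503845), 0.039673496037721634)
tin_mid 0.65 348.9792 213.1968 [ 0.4119 -0.3744  0.043 ]
141 ((0.4281501770019531, -0.36726340651512146), 0.046492405235767365)
```

View pics/s2.png

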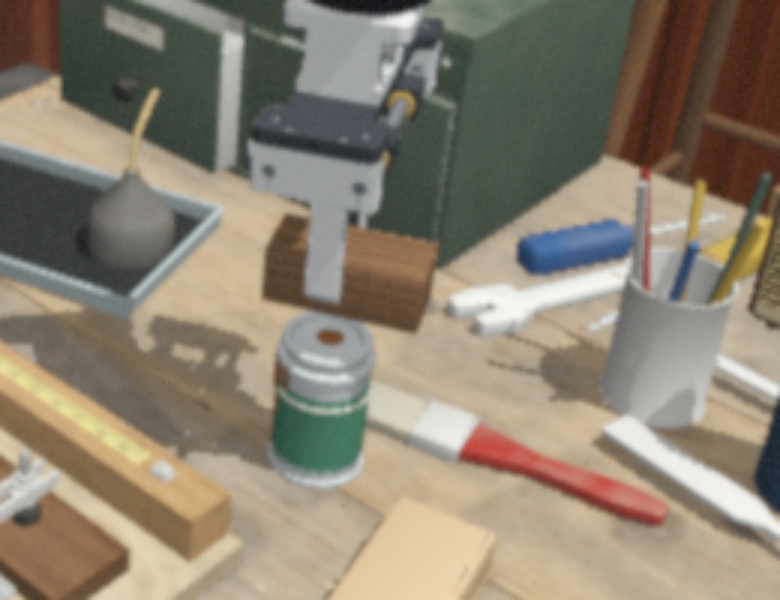

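The block is held level, centred over the lid (325,340), and the lid still stands proud. Now I'll press in stages.

Request:
{"name": "jog_arm", "arguments": {"rows": [[[0,0.001,0.01],0,0.04],[[0,0,0.012],0,0.04],[[0,0,0.007],0,0.04],[[0,0,0.003],0,0.04],[[0,0,0.002],0,0.04],[[0,0,0.001],0,0.04],[[0,0,0],0,0.04],[[0,0,0],0,0.04]]}}

```text
time_s: 6.78
ee_pos: [0.4168, -0.3798, 0.1062]
eef_rot: [-3.141, -0.0, 1.724]
force: [-1.5, 0.4, -0.4]
grip_width: 0.0449
grip_force: 50.0
```

Request:
{"name": "jog_arm", "arguments": {"rows": [[[0,0,0.001],0,0.04],[[0,0,0.001],0,0.04],[[0,0,0.001],0,0.04],[[0,0,0],0,0.04],[[0,0,0],0,0.04]]}}

```text
time_s: 7.2
ee_pos: [0.4169, -0.3799, 0.1038]
eef_rot: [3.141, 0.0, 1.724]
force: [-1.5, 2.2, 5.0]
grip_width: 0.0443
grip_force: 50.0
```

Request:
{"name": "jog_arm", "arguments": {"rows": [[[0,0,0.001],0,0.04],[[0,0,0.001],0,0.04],[[0,0,0],0,0.04],[[0,0,0],0,0.04]]}}

```text
time_s: 7.53
ee_pos: [0.4169, -0.3799, 0.1018]
eef_rot: [3.141, 0.0, 1.724]
force: [-1.8, 2.0, 5.1]
grip_width: 0.0446
grip_force: 50.0
```

Request:
{"name": "jog_arm", "arguments": {"rows": [[[0,0,0.001],0,0.04],[[0,0,0.001],0,0.04],[[0,0,0],0,0.04],[[0,0,0],0,0.04]]}}

```text
time_s: 7.87
ee_pos: [0.417, -0.3801, 0.1008]
eef_rot: [3.141, 0.001, 1.724]
force: [-5.1, 4.7, 15.7]
grip_width: 0.0448
grip_force: 50.0
```

Request:
{"name": "jog_arm", "arguments": {"rows": [[[0,0,0.001],0,0.04],[[0,0,0.001],0,0.04],[[0,0,0],0,0.04],[[0,0,0],0,0.04]]}}

```text
time_s: 8.2
ee_pos: [0.4173, -0.3805, 0.1008]
eef_rot: [3.14, 0.003, 1.724]
force: [-8.9, 9.9, 34.6]
grip_width: 0.0446
grip_force: 50.0
```

```bash
python3 -c "
from h import *
to([.4165,-.380,.101],98.8)
c=camera('scene')
cv2.imwrite('pics/s3.png',cv2.resize(c['image'][180:300,280:400,::-1],None,fx=5,fy=5))
"
```

```text
t 8.2 pos [ 0.4173 -0.3805  0.1008] rpy [1.7991e+02 1.5000e-01 9.8800e+01] F [-8.9  9.9 34.6] M [1.96 2.15 0.02] w 0.0446 g 50.00537395477295
shift [ 0.0006 -0.0007 -0.0002] turn -0.0
```

View pics/s3.png

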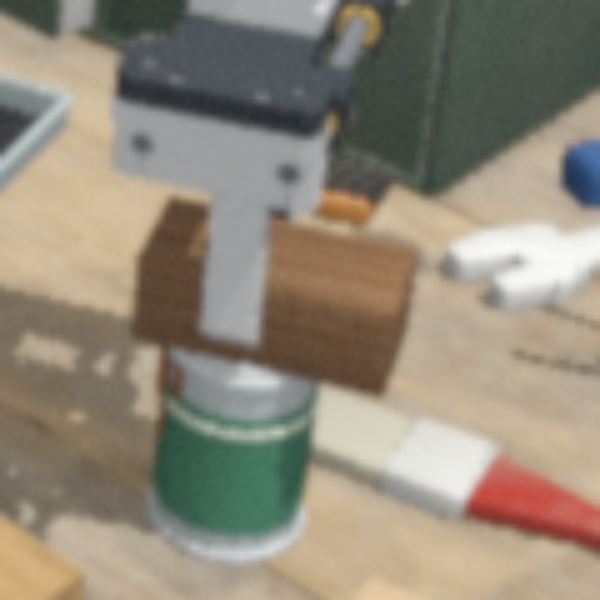

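The block sits square on the lid and the tin is upright. TCP 0.1008 with the force rising to 35 N is the hard stop (0.101 expected). I'll lift and return the block to its old place.

Request:
{"name": "jog_arm", "arguments": {"rows": [[[0,0,-0.002],0,0.04],[[0,0,-0.003],0,0.04],[[0,0,-0.015],0,0.04],[[0,0,-0.02],0,0.04],[[0,0.01,-0.01],0,0.04],[[0,0.02,0],0,0.04],[[0,0.03,0],0,0.04],[[0.002,0.03,0],0,0.04],[[0,0.022,0],0,0.04],[[0,0.01,0],0,0.04],[[0,0,0],0,0.04],[[0,0,0],0,0.04]]}}

```text
time_s: 9.25
ee_pos: [0.5369, -0.359, 0.1467]
eef_rot: [-3.141, -0.001, 1.725]
force: [-0.9, 0.4, -1.8]
grip_width: 0.0445
grip_force: 50.0
```

```bash
python3 -c "
from h import *
to([.538,-.3594,.0125],98.8)
for n in('top','scene'):
  c=camera(n); W=cloud(c); x,y,z=W[...,0],W[...,1],W[...,2]
  P=W[(np.hypot(x-.416,y+.38)<.035)&(z>.08)&(z<.12)]
  Q=W[(np.hypot(x-.416,y+.38)<.02)&(z>.08)&(z<.12)]
  if len(P)>10: print(n,len(P),cv2.minEnclosingCircle(P[:,:2].astype(np.float32)),np.median(Q[:,2]),np.percentile(Q[:,2],[5,95]))
  cv2.imwrite('pics/%s4.png'%n,cv2.resize(c['image'][150:300,260:460,::-1],None,fx=4,fy=4))
"
```

```text
t 9.25 pos [ 0.5369 -0.359   0.1467] rpy [-1.7995e+02 -4.0000e-02  9.8830e+01] F [-0.9  0.4 -1.8] M [-0.05 -0.08  0.02] w 0.0445 g 49.98938262462616
shift [-0.0007  0.0012  0.1342] turn 0.03
scene 571 ((0.4162849485874176, -0.3804643750190735), 0.03159705922007561) 0.08554733609995668 [0.08422363 0.08697002]
```

View pics/scene4.png

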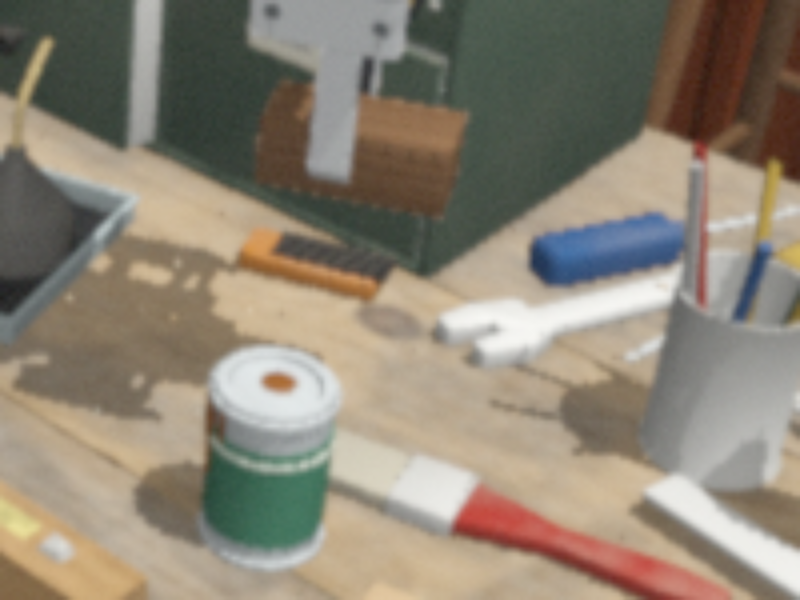

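The lid now sits flush in the rim (275,385 in the crop) and the tin hasn't moved. I'll set the block down.

Request:
{"name": "jog_arm", "arguments": {"rows": [[[0,0,0.015],0,0.04],[[0,0,0.03],0,0.04],[[0,0,0.03],0,0.04],[[0,0,0.025],0,0.04],[[0,0,0.015],0,0.04],[[0,0,0.01],0,0.04],[[0,0,0.005],0,0.04],[[0,0,0.002],0,0.04],[[0,0,0],0,0.04],[[0,0,0],0,0.04]]}}

```text
time_s: 10.18
ee_pos: [0.5375, -0.3596, 0.0167]
eef_rot: [3.14, 0.001, 1.724]
force: [0.2, -0.3, -1.6]
grip_width: 0.0446
grip_force: 50.0
```

Request:
{"name": "jog_arm", "arguments": {"rows": [[[0,0,0.002],0,0.04],[[0,0,0.0015],0,0.04],[[0,0,0.001],0,0.04],[[0,0,0],0,0.04],[[0,0,0],0,0.04]]}}

```text
time_s: 10.6
ee_pos: [0.5373, -0.3593, 0.012]
eef_rot: [3.141, 0.001, 1.724]
force: [-3.1, 1.2, 6.8]
grip_width: 0.0448
grip_force: 50.0
```

Contact made. Release, then rise.

Request:
{"name": "jog_arm", "arguments": {"rows": [[[0,0,0],0,0.062],[[0,0,0],0,0.062],[[0,0,0],0,0.062],[[0,0,0],0,0.062],[[0,0,-0.015],0,0.062],[[0,0,-0.03],0,0.062],[[0,0,-0.035],0,0.062],[[0,0,-0.035],0,0.08],[[0,0,-0.02],0,0.08],[[0,0,0],0,0.08],[[0,0,0],0,0.08]]}}

```text
time_s: 11.52
ee_pos: [0.5374, -0.3594, 0.1467]
eef_rot: [3.14, 0.001, 1.724]
force: [-0.3, -0.1, -1.4]
grip_width: 0.0797
grip_force: 0.0
```

```bash
python3 -c "
from h import *
to([.4163,-.380,.03],90)
c=camera('scene');W=cloud(c); x,y,z=W[...,0],W[...,1],W[...,2]
P=W[(x>.49)&(x<.6)&(y>-.43)&(y<-.3)&(z>.03)&(z<.05)]; print(len(P),cv2.minAreaRect(P[:,:2].astype(np.float32)),np.median(P[:,2]))
"
```

```text
t 11.5167 pos [ 0.5374 -0.3594  0.1467] rpy [1.7993e+02 7.0000e-02 9.8790e+01] F [-0.3 -0.1 -1.4] M [-0.04 -0.07  0.01] w 0.0797 g 0.0
shift [-0.0017 -0.1229  0.1166] turn 8.79
601 ((0.5372012853622437, -0.3691789507865906), (0.049691613763570786, 0.09484543651342392), 7.42465353012085) 0.036766552673260566
```

Request:
{"name": "jog_arm", "arguments": {"rows": [[[0,-0.02,0],0,0.084],[[0,-0.03,0],0,0.084],[[-0.0017,-0.035,0],0,0.084],[[0,-0.025,0],0,0.084],[[0,-0.0129,0],0,0.084],[[0,0,0],0,0.084],[[0,0,0],0,0.084]]}}

```text
time_s: 12.15
ee_pos: [0.4161, -0.3796, 0.1455]
eef_rot: [-3.141, -0.001, 1.723]
force: [-0.4, 1.3, 0.5]
grip_width: 0.0838
grip_force: 0.0
```

```bash
python3 -c "
from h import *
to([.4163,-.380,.031],98.8)"
```

```text
t 12.15 pos [ 0.4161 -0.3796  0.1455] rpy [-1.7999e+02 -4.0000e-02  9.8750e+01] F [-0.4  1.3  0.5] M [-0.03 -0.12  0.05] w 0.0838 g 0.0
shift [-4.000e-04  1.000e-04  1.145e-01] turn -0.05
```

Request:
{"name": "jog_arm", "arguments": {"rows": [[[0,0,0.015],0,0.084],[[0,0,0.025],0,0.084],[[0,0,0.03],0,0.084],[[0,0,0.025],0,0.084],[[0,0,0.015],0,0.084],[[0,0,0.005],0,0.084],[[0,0,0],0,0.084],[[0,0,0],0,0.084]]}}

```text
time_s: 12.82
ee_pos: [0.4168, -0.3797, 0.0314]
eef_rot: [3.141, 0.0, 1.725]
force: [-0.2, -0.7, -0.9]
grip_width: 0.084
grip_force: 0.0
```

Request:
{"name": "jog_arm", "arguments": {"rows": [[[0,0,0],0,0.078],[[0,0,0],0,0.074],[[0,0,0],0,0.07],[[0,0,0],0,0.067],[[0,0,0],0,0.064],[[0,0,0],0,0.06],[[0,0,0],0,0.055],[[0,0,0],0,0.055],[[0,0,0],0,0.055],[[0,0,0],0,0.055]], "squeeze": 35}}

```text
time_s: 13.65
ee_pos: [0.4165, -0.3799, 0.0315]
eef_rot: [3.14, 0.001, 1.724]
force: [4.6, 1.3, 5.9]
grip_width: 0.0616
grip_force: 35.0
```

Request:
{"name": "jog_arm", "arguments": {"rows": [[[0,0,-0.005],0,0.055],[[0,0,-0.015],0,0.055],[[0,0,-0.025],0,0.055],[[0,0,-0.03],0,0.055],[[0,0,-0.03],0,0.055],[[0,0,-0.03],0,0.055],[[0,0,-0.025],0,0.055],[[0,0,-0.015],3,0.055],[[0,0,-0.005],4,0.055],[[0,0,0],1.8,0.055],[[0,0,0],0,0.055],[[0,0,0],0,0.055]]}}

```text
time_s: 14.65
ee_pos: [0.4154, -0.3794, 0.2102]
eef_rot: [-3.14, -0.001, 1.572]
force: [-0.2, 0.4, -4.1]
grip_width: 0.0617
grip_force: 35.0
```

```bash
python3 -c "
from h import *
to([.565,-.058,.21],90)"
```

```text
t 14.65 pos [ 0.4154 -0.3794  0.2102] rpy [-1.7991e+02 -7.0000e-02  9.0060e+01] F [-0.2  0.4 -4.1] M [ 0.   -0.09  0.02] w 0.0617 g 34.99935686588287
shift [0.3212 0.15   0.0004] turn 0.06
```

Request:
{"name": "jog_arm", "arguments": {"rows": [[[0.01,0.005,0],0,0.055],[[0.021,0.01,0],0,0.055],[[0.033,0.015,0],0,0.055],[[0.035,0.017,0],0,0.055],[[0.035,0.017,0],0,0.055],[[0.035,0.017,0],0,0.055],[[0.035,0.017,0],0,0.055],[[0.035,0.017,0],0,0.055],[[0.033,0.014,0],0,0.055],[[0.025,0.011,0],0,0.055],[[0.016,0.007,0],0,0.055],[[0.008,0.003,0],0,0.055]]}}

```text
time_s: 15.65
ee_pos: [0.5662, -0.0558, 0.2104]
eef_rot: [-3.14, -0.0, 1.574]
force: [0.3, 0.8, -4.3]
grip_width: 0.0619
grip_force: 35.0
```

Request:
{"name": "jog_arm", "arguments": {"rows": [[[0,0,0],0,0.055],[[0,0,0],0,0.055]]}}

```text
time_s: 15.82
ee_pos: [0.5656, -0.0588, 0.2106]
eef_rot: [-3.141, 0.0, 1.572]
force: [0.0, -1.3, -3.2]
grip_width: 0.0617
grip_force: 35.0
```

```bash
python3 -c "
from h import *
to([.565,-.058,.0365],90)
Z={'tray_floor':.005,'glue_mid':.095,'oil_mid':.073}
for n in('scene','top'):
  c=camera(n); W=cloud(c); x,y,z=W[...,0],W[...,1],W[...,2]
  cv2.imwrite('pics/%s5.png'%n,cv2.resize(c['image'][100:250,130:330,::-1] if n=='scene' else c['image'][80:230,90:290,::-1],None,fx=4,fy=4))
  for l in Z:
    for r in spot_point(l,c)[:1]: u,v=r['at'][0]*512,r['at'][1]*384; print(n,l,round(r['p'],2),world(c,u,v,Z[l]).round(4))
  P=W[(x>.52)&(x<.62)&(y>-.1)&(y<-.01)&(z>.16)&(z<.265)]
  print(len(P),P[:,2].min() if len(P) else 0)
"
```

```text
t 15.8167 pos [ 0.5656 -0.0588  0.2106] rpy [-1.7995e+02  1.0000e-02  9.0040e+01] F [ 0.  -1.3 -3.2] M [-0.04 -0.13 -0.02] w 0.0617 g 34.99910116195679
shift [ 0.0009 -0.0004  0.1741] turn 0.04
scene tray_floor 0.82 [ 0.5752 -0.0517  0.005 ]
scene glue_mid 0.97 [0.5564 0.0356 0.095 ]
scene oil_mid 0.58 [ 0.5745 -0.1533  0.073 ]
1033 0.17566546263683602
top tray_floor 0.71 [ 0.5692 -0.053   0.005 ]
top oil_mid 0.89 [ 0.5699 -0.1551  0.073 ]
128 0.18033558272407502
```

View pics/scene5.png

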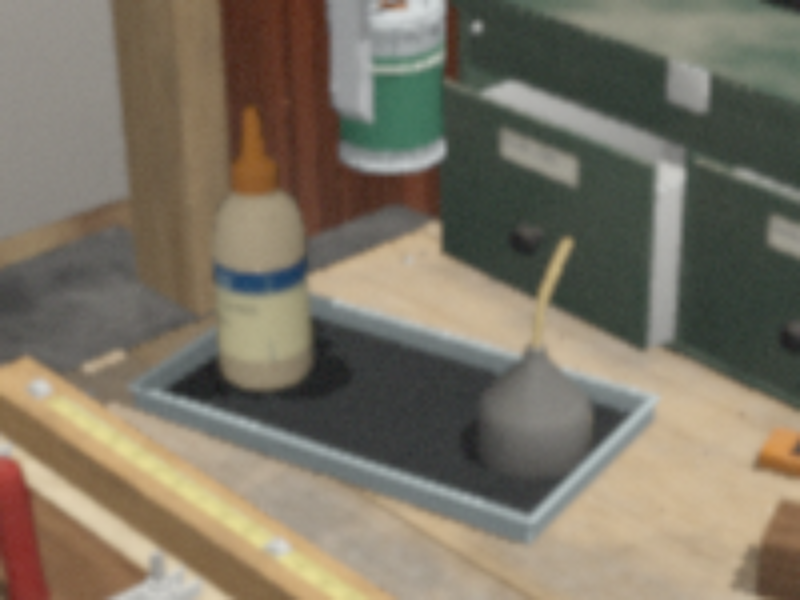

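The tin hangs level above the gap; the glue bottle (265,300) and oil can (535,420) stand undisturbed. One drawer is open, so I'll check the gripper's clearance to it.

```bash
python3 -c "
from h import *
for n in('top','scene'):
  c=dict(np.load(n+'0.npz')); W=cloud(c); x,y,z=W[...,0],W[...,1],W[...,2]
  P=W[(x>.62)&(y>-.13)&(y<.02)&(z>.06)]; print(n,len(P),np.percentile(P[:,0],[0,1,5]),P[P[:,0]<np.percentile(P[:,0],3)][:,1:].mean(0))
  P=W[(x>.48)&(x<.66)&(y>-.21)&(y<.1)&(z>.016)&(z<.022)]
  print(np.percentile(P[:,:2],[1,50,99],axis=0).round(4).tolist())
"
```

```text
top 3864 [0.70282603 0.70682029 0.71088914] [-0.10577257  0.09468951]
[[0.4836, -0.1998], [0.5474, -0.0619], [0.6442, 0.088]]
scene 3185 [0.70152077 0.70730661 0.71147986] [-0.11148496  0.09183003]
[[0.4828, -0.2021], [0.5381, -0.095], [0.6442, 0.086]]
```

Request:
{"name": "jog_arm", "arguments": {"rows": [[[0.001,0,0.01],0,0.055],[[0,0,0.02],0,0.055],[[0,0,0.025],0,0.055],[[0,0,0.025],0,0.055],[[0,0,0.025],0,0.055],[[0,0,0.025],0,0.055],[[0,0,0.015],0,0.055],[[0,0,0.01],0,0.055],[[0,0,0.007],0,0.055],[[0,0,0.004],0,0.055],[[0,0,0],0,0.055],[[0,0,0],0,0.055]]}}

```text
time_s: 17.22
ee_pos: [0.5663, -0.0577, 0.0456]
eef_rot: [3.141, 0.0, 1.571]
force: [0.1, -0.3, -3.1]
grip_width: 0.0618
grip_force: 35.0
```

Request:
{"name": "jog_arm", "arguments": {"rows": [[[0,0,0.002],0,0.055],[[0,0,0.0015],0,0.055],[[0,0,0.001],0,0.055],[[0,0,0],0,0.055],[[0,0,0],0,0.055]]}}

```text
time_s: 17.63
ee_pos: [0.566, -0.0577, 0.0405]
eef_rot: [3.141, -0.0, 1.571]
force: [-0.4, -0.3, -4.2]
grip_width: 0.0616
grip_force: 35.0
```

Request:
{"name": "jog_arm", "arguments": {"rows": [[[0,0,0.001],0,0.055],[[0,0,0.001],0,0.055],[[0,0,0.001],0,0.055],[[0,0,0],0,0.055],[[0,0,0],0,0.055]]}}

```text
time_s: 18.05
ee_pos: [0.5659, -0.0577, 0.0374]
eef_rot: [-3.141, -0.0, 1.571]
force: [0.2, -0.0, -3.5]
grip_width: 0.0616
grip_force: 35.0
```

Request:
{"name": "jog_arm", "arguments": {"rows": [[[0,0,0.0005],0,0.055],[[0,0,0.0005],0,0.055],[[0,0,0],0,0.055],[[0,0,0],0,0.055]]}}

```text
time_s: 18.38
ee_pos: [0.566, -0.0576, 0.0365]
eef_rot: [3.141, -0.0, 1.571]
force: [0.2, -0.2, -2.2]
grip_width: 0.0617
grip_force: 35.0
```

Request:
{"name": "jog_arm", "arguments": {"rows": [[[0,0,0.0005],0,0.055],[[0,0,0.0005],0,0.055],[[0,0,0],0,0.055],[[0,0,0],0,0.055]]}}

```text
time_s: 18.72
ee_pos: [0.566, -0.0576, 0.0365]
eef_rot: [3.141, 0.0, 1.571]
force: [-6.9, 1.3, 11.0]
grip_width: 0.0618
grip_force: 35.0
```

Request:
{"name": "jog_arm", "arguments": {"rows": [[[0,0,-0.0005],0,0.055],[[0,0,0],0,0.058],[[0,0,0],0,0.062],[[0,0,0],0,0.064],[[0,0,0],0,0.067],[[0,0,0],0,0.07],[[0,0,0],0,0.074],[[0,0,0],0,0.078],[[0,0,0],0,0.08],[[0,0,0],0,0.08]]}}

```text
time_s: 19.55
ee_pos: [0.566, -0.0577, 0.0359]
eef_rot: [3.142, 0.0, 1.571]
force: [0.1, 0.1, 0.1]
grip_width: 0.0797
grip_force: 0.0
```

Request:
{"name": "jog_arm", "arguments": {"rows": [[[0,0,-0.008],0,0.08],[[0,0,-0.015],0,0.08],[[0,0,-0.025],0,0.08],[[0,0,-0.03],0,0.08],[[0,0,-0.03],0,0.08],[[0,0,-0.03],0,0.08],[[0,0,-0.03],0,0.08],[[0,0,-0.02],0,0.08],[[0,0,-0.01],0,0.08],[[0,0,0],0,0.08],[[0,0,0],0,0.08]]}}

```text
time_s: 20.47
ee_pos: [0.5657, -0.0576, 0.2333]
eef_rot: [-3.141, -0.0, 1.571]
force: [0.1, -0.1, -0.8]
grip_width: 0.08
grip_force: 0.0
```

```bash
python3 -c "
from h import *
to([.565,-.058,.0365],90)
c=camera('scene');W=cloud(c);x,y,z=W[...,0],W[...,1],W[...,2]
for nm,a,b,z0,z1 in(('lid',.565,-.058,.08,.12),('glue',.56,.038,.03,.13),('oil',.565,-.156,.02,.05)):
  P=W[(np.hypot(x-a,y-b)<.045)&(z>z0)&(z<z1)]; print(nm,len(P),cv2.minEnclosingCircle(P[:,:2].astype(np.float32)),np.median(P[:,2]))
cv2.imwrite('pics/s6.png',cv2.resize(c['image'][100:300,130:390,::-1],None,fx=3,fy=3))
"
```

```text
t 20.4667 pos [ 0.5657 -0.0576  0.2333] rpy [-1.7997e+02 -1.0000e-02  8.9990e+01] F [ 0.1 -0.1 -0.8] M [-0.05 -0.07  0.01] w 0.08 g 0.0
shift [-0.0004 -0.0006  0.1968] turn -0.01
lid 329 ((0.5626519918441772, -0.05852828174829483), 0.0322142131626606) 0.09040811704924179
glue 890 ((0.5585329532623291, 0.03672502562403679), 0.029672794044017792) 0.08297653932720211
oil 403 ((0.5637112259864807, -0.15689267218112946), 0.03400516137480736) 0.03652847224042055
```

View pics/s6.png

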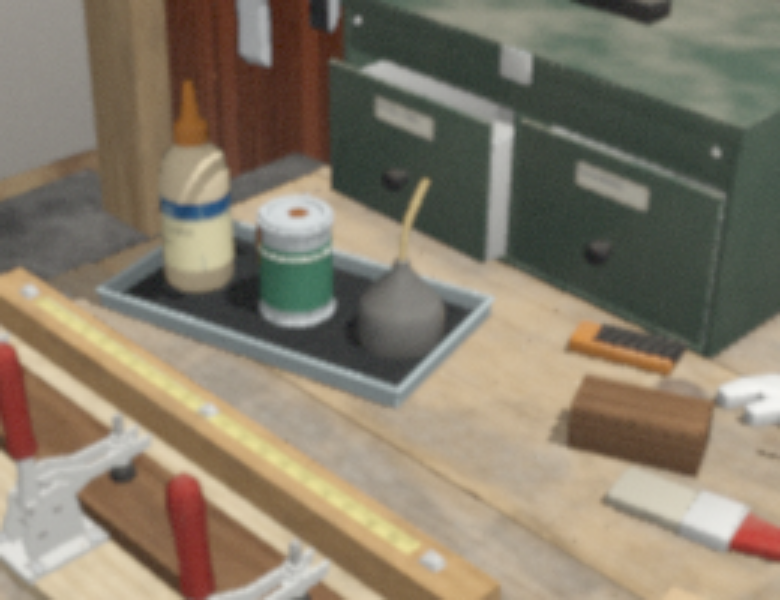

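The shut tin stands upright at (297,260) between the glue bottle and the oil can, both unmoved. The block lies flat at (640,425) outside the tray, and the gripper is clear.

```bash
python3 -c "
from station import *
print(hand_in())"
```

```text
the job is handed in; nothing more can be done
None
```

The lid was pressed fully home, the block is back flat on the bench outside the tray, and the shut tin stands upright in the tray gap with the glue bottle and oil can unmoved; the job was handed in at about 20.5 s, with no verdict returned.

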